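# Open the polishing guard and hold it wide

## Task

Open the guard gate of the polishing spindle so that the buffing wheel can be changed: squeeze the red catch fully, and only then the blue one, then swing the gate by its black handle post past its detent until it stands wide open, at about 80 degrees. Finish while still holding the gate wide open by the post, against its closing spring, and leave the other things on and around the machine where they are.

Things in the scene. Friction and masses are not known exactly. Their poses are not given: they have to be found in the camera images.
- station: bench polishing spindle, white, grey motor housing (flat top 130 mm up), yellow buffing wheel behind a guard gate; fixed. Origin: centre of its underside, on the bench; -x points out of the front (gate side), y runs along the closed gate. A white deck (x -105 to -20 mm, 330 mm wide, top 120 mm up) behind the gate carries the two catches
- red_catch: red squeeze catch on the deck; may have changed places with the blue. Origin: its underside's centre, 120 mm above the bench; axes as the station's. Two upright tabs at y = -23 and +23 mm, each 26 mm in x, 10 mm in y, z 10 to 46 mm (56 mm over the outer faces), on a steel base 44 x 82 x 8 mm. A hook (z 9 to 19 mm) runs from the +y tab forward to x -67 mm, barring an ear on the gate
- blue_catch: blue squeeze catch, 120 mm from the red one along the deck, the same in every size and behaviour. Pinching a catch's two tabs together along y moves both equally, at most 10 mm each (then 36 mm over the outer faces); it takes about 4 N, and they stay where they are left
- red_squeeze (a joint): how far each red tab has been squeezed inward: 0 latched, 0.010 m fully squeezed; the hook is clear of the gate from 0.007 m
- blue_squeeze (a joint): the same for the blue tabs
- gate (a joint): swing of the clear, yellow-framed gate, 250 mm long, 8 mm thick, top 118 mm up (ears to 140 mm): 0 closed, opens outward, anticlockwise from above, stop at 1.5 rad; locked while either catch is latched. A spring pulls it shut (2 N at the post at 1.4 rad); a detent resists around 0.8 rad (up to about 5 N at the post in all). Let go when open, it falls back to about 0.9
- gate_handle: upright black round post on top of the gate, 16 mm in diameter (22 mm in the lowest 6 mm), 118 to 170 mm above the bench, 160 mm from the hinge axis; 57 mm in front of the line of the catches when closed. Origin: on its axis, at its foot, 118 mm up. The post can turn about its own upright axis, so its yaw means nothing; the line from the hinge to it gives the panel's direction
- gate_hinge (a point): point on the gate's upright hinge axis, 118 mm above the bench
- lump: blue lump of polishing compound, 38 mm across, 36 mm high, standing on the motor housing; a bystander. Origin: centre of its underside
- bar: brick-red bar of polishing compound, 30 x 70 x 25 mm, on the motor housing; a bystander. Origin: centre of its underside
- stand: small wooden cone with a brass ring on it, foot 70 mm across, 90 mm high, on the bench; a bystander. Origin: centre of its underside
- spare: spare grey felt wheel lying flat, 100 mm across, 22 mm high; a bystander. Origin: centre of its underside
- cup: white ceramic cup, 66 mm across, 60 mm high; a bystander. Origin: centre of its underside
- brush: hand brush lying on the bench; a bystander. Origin: middle of the tool, on the bench
- jar: amber glass jar, 56 mm across, 70 mm high; a bystander. Origin: centre of its underside

How it is judged (in metres and radians):
On the way, in this order (a step that is already met when the one before it is completed fails the run):
1. the red catch is squeezed clear (7 mm or more) while the blue one is still latched and the gate shut (value of joint red_squeeze above 0.007 m and value of joint blue_squeeze below 0.003 m and value of joint gate below 0.1 rad), for 0.2 s.
2. then the blue catch is squeezed clear too (value of joint each of red_squeeze, blue_squeeze above 0.007 m), for 0.2 s.
3. then the gate is swung past its detent by its post (value of joint gate above 1.05 rad and contact force between the fingers and gate_handle above 0.3 N), for 0.1 s.
At the end, for the whole second after the job is handed in: The gate stands still (under 0.15 rad/s) at more than 1.25 rad (72 degrees), the fingers bearing on the black post with more than 0.5 N; both catches are still squeezed (over 6 mm) and every bystander is within 30 mm of where it began (value of joint gate above 1.25 rad and velocity of joint gate between -0.15 and 0.15 rad/s and contact force between the fingers and gate_handle above 0.5 N and value of joint each of red_squeeze, blue_squeeze above 0.006 m and distance of each of lump, bar, stand, spare, cup, brush, jar from where it was at the start of the episode below 0.03 m); the arm keeps its last pose, push and grip.
It fails at once if the blue catch is squeezed before the red one is clear (value of joint blue_squeeze above 0.004 m and value of joint red_squeeze below 0.006 m).
It fails at once if a bystander is moved more than 30 mm (not (distance of lump from where it was at the start of the episode below 0.03 m) or not (distance of bar from where it was at the start of the episode below 0.03 m) or not (distance of stand from where it was at the start of the episode below 0.03 m) or not (distance of spare from where it was at the start of the episode below 0.03 m) or not (distance of cup from where it was at the start of the episode below 0.03 m) or not (distance of brush from where it was at the start of the episode below 0.03 m) or not (distance of jar from where it was at the start of the episode below 0.03 m)).
It also fails if it takes over 70 s, if anything falls off the work surface, if the arm or the gripper's body presses on something with over 40 N, if the wrist force passes 120 N, or if a joint passes its speed limit or range.

## Robot

A 6-joint arm with a two-finger parallel gripper is mounted at the origin on the work surface. World frame = base frame: x ahead of the robot, y to its left, z up, the work surface at z = 0. Lengths are in m, angles in degrees, forces in N, time in s.
With the tool pointing down it reaches from about 0.4 to 0.825 m from the base axis. Payload 7 kg.
Tool frame: the origin (TCP) lies midway between the tips of the shut fingers; the grasp point (between the pads) lies 19 mm behind it; z points along the fingers, y is the line along which they close (so a half turn about z gives the same grasp; the last joint's range is limited). The gripper opens to 88 mm and grips with 3 to 60 N. Pads are 19 mm wide; open, the fingers measure 130 mm over their backs; the gripper's body (78 mm by 193 mm) begins 47 mm behind the grasp point.
Start: joints at [-50.873, 20.546, 0.682, 0, -70.136, -16.507], TCP at [0.26, -0.623, 0.227] pointing down, gripper open.
Joint ranges: [-176.03, 176.03], [-82.01, 121.73], [-58.28, 71.71], [-173.87, 95.51], [-174.79, -0.11], [-173.66, 173.66]. Speed limits (degrees/s): [136.94, 136.94, 172.46, 180, 180, 180].

## Interface

Orientations are given as [roll, pitch, yaw] about the fixed x, y, z axes, in that order (R = Rz(yaw) Ry(pitch) Rx(roll)).
In Python, from plant import ctrl gives the robot as it stands.
- The arm moves only by the tool step_arm, never from a script. Its argument "rows" is a list of rows, each a list of 3 entries, a list of its own where there are three numbers: the closure, from 0 (fully open) to 1 (shut), then the shift along the world's x, y, z in mm, then the turn, a rotation vector about the world's x, y, z in rad. A call has exactly 5 rows; each row is the pose to reach, as a shift and turn from the pose commanded when the call began; what a row does not reach only later rows make up. A row lasts 1/12 s, in which the tool goes at most 41.7 mm and 7.16 degrees, less where a joint would pass 70% of its speed; a pose out of reach is approached as far as the arm can. A call with a gripper value outside its range is refused whole. The fingers move at their own pace and stop on an object; the grip force is fixed at half the most. Time passes only in rows, so rows that repeat a pose let the fingers close, or fill a call up. It gives the time, the measured TCP pose, the force, the opening and the grip force at its end, in the units of the state.
- ctrl.get_obs(): the state, without advancing time (a new reading comes with each control period).
- ctrl.snapshot(name): name is "scene" or "top"; returns the picture (480x640x3 uint8, red, green, blue); there is no depth.
- ctrl.camera_model(name): a dict with "intrinsics" (3x3 intrinsics, pixels), "distortion" ([k1, k2, p1, p2, k3] as OpenCV has them; the pictures are not rectified), "R" (3x3) and "t" (3): a world point X has camera coordinates R X + t. Camera axes: x right, y down, z forward; pixel columns grow to the right and rows downward; lengths in m; the calibration is good to about 2 mm. A picture is of the moment at which its call begins. camera_model takes no time and is no camera call.
- ctrl.close_job(): hands the job in; it is judged then, once.
The state is a dict: "clock": time; "joint_pos": joint angles; "qvel": joint speeds; "tau": joint torques, N m; "tool_pos": TCP position; "orientation": TCP orientation; "force": force on the tool from outside, world axes, zero at the start; "moment": the same for the moment, N m; "opening": finger opening in m; "gripper_force": force on a finger pad.
Only numpy, scipy, OpenCV 4.12 (cv2) and the standard library are available. Lean on these libraries where they do the work, as an engineer would, in place of code of your own. Each camera call takes 0.05 s, during which the arm holds its last target. There are 200 camera calls.

## Working session

There is one attempt and no reset: what is moved stays moved. The work goes in short steps, Python scripts to look and compute and a tool call to move; the robot and the scene stay as the last step left them, time stands still between calls to the robot, and variables do not carry over. Pictures are saved under pics/ and viewed, at most 10 in all, crops included, and the job is handed in when it is done.

Besides the shell and the picture viewer there is one more tool, called after "Request:" as name(argument=value, ...), one argument or row to a line, values as JSON. step_arm: Moves the arm, as the interface text tells. Its arguments: {"type":"object","properties":{"rows":{"type":"array"}},"required":["rows"]}

```bash
mkdir -p pics
python3 - <<'E'
from plant import ctrl
import cv2,numpy as np
for n in("scene","top"):
    im=ctrl.snapshot(n); cv2.imwrite(f"pics/{n}0.png",im[:,:,::-1])
    m=ctrl.camera_model(n); print(n,{k:np.round(v,4).tolist() for k,v in m.items()})
print(ctrl.get_obs())
E
```

```text
scene {'intrinsics': [[534.1755, 0.0, 305.7661], [0.0, 534.1755, 242.3189], [0.0, 0.0, 1.0]], 'distortion': [0.0294, 0.0, 0.0, 0.0, 0.0], 'R': [[-0.4222, 0.9065, -0.0086], [0.5823, 0.2639, -0.7689], [-0.6947, -0.3297, -0.6393]], 't': [0.2347, -0.2234, 1.8203]}
top {'intrinsics': [[543.182, 0.0, 316.1509], [0.0, 543.182, 245.2439], [0.0, 0.0, 1.0]], 'distortion': [-0.1552, 0.0, 0.0, 0.0, 0.0], 'R': [[0.0123, -0.9999, -0.0052], [-0.9812, -0.0111, -0.1925], [0.1925, 0.0075, -0.9813]], 't': [0.0081, 0.546, 1.3582]}
{'clock': 0.1, 'joint_pos': array([-5.08721993e+01,  2.05880954e+01,  6.39160699e-01, -1.70931846e-02,
       -7.01349511e+01, -1.65079357e+01]), 'qvel': array([ 0.04629195, -0.13233683,  0.19262792, -0.04061324,  0.04524192,
        0.06696541]), 'tau': array([-3.98854652e-03, -5.84161949e+01,  2.93752795e+01,  7.01553270e+00,
        1.02047183e-02, -6.96384245e-05]), 'tool_pos': array([ 0.25943503, -0.62268713,  0.22571081]), 'orientation': array([ 1.79915006e+02, -8.43098915e-03, -1.57385949e+02]), 'force': array([-0.10860337,  1.0263592 , -0.44807547]), 'moment': array([ 0.06531638, -0.03553382,  0.01200889]), 'gripper_force': 0.0, 'opening': 0.08771485980479057}
```

View pics/scene0.png

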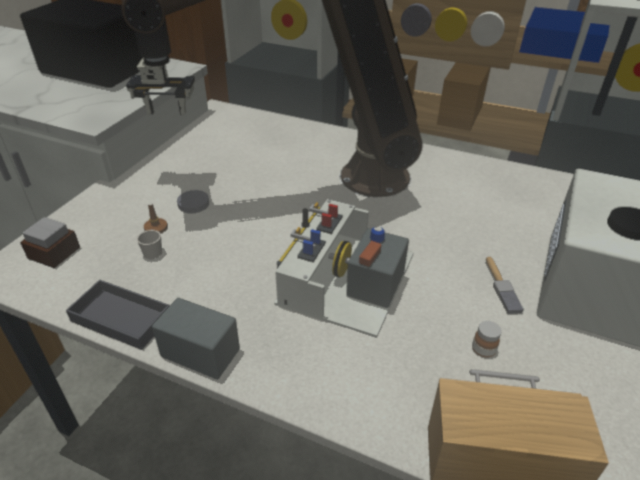

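View pics/top0.png

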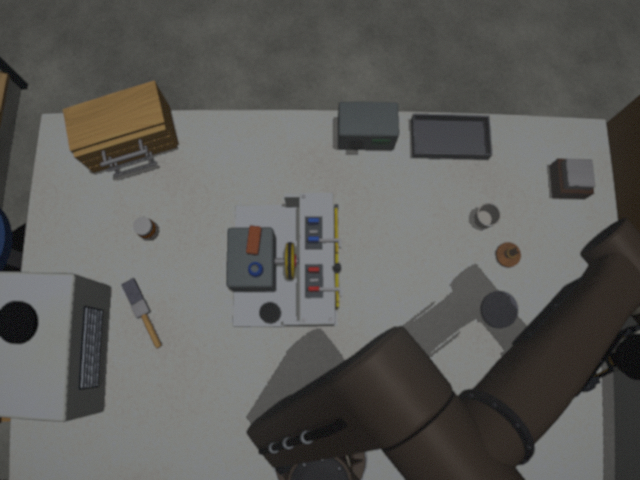

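The scene view shows the station around (330,260), gate facing image left. The top view shows red tabs at about (314,270/289), blue tabs at (314,221/240) and the post at (337,268). The gate is on the right, which is world −y. I'll crop in for accuracy.

Run:
```python
import cv2
a=cv2.imread("pics/top0.png")[180:335,220:360]; 
b=cv2.imread("pics/scene0.png")[190:330,260:420]
a=cv2.convertScaleAbs(cv2.resize(a,None,fx=3.8,fy=3.8,interpolation=2),alpha=1.5)
b=cv2.convertScaleAbs(cv2.resize(b,None,fx=4.2,fy=4.2,interpolation=2),alpha=1.5)
cv2.imwrite("pics/topc.png",a);cv2.imwrite("pics/scenec.png",b)
```

```text
(no output)
```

View pics/topc.png

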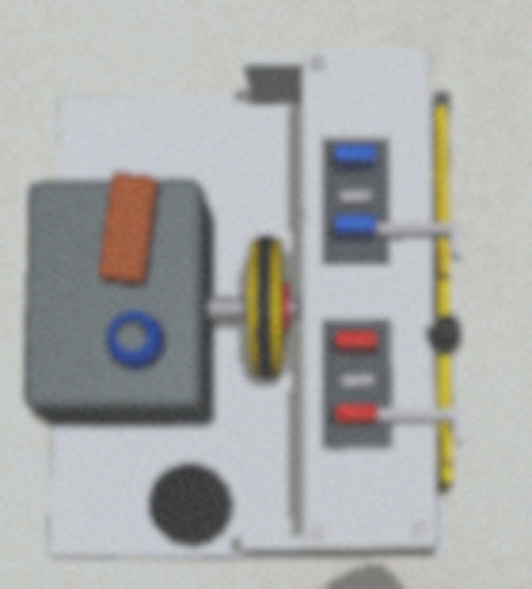

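View pics/scenec.png

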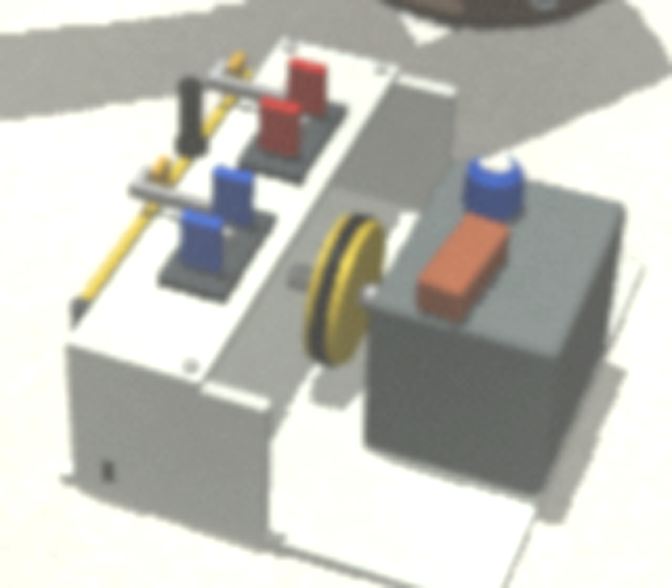

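The gate's hinge is at its far (+x) end, with the post nearer the red catch and the hooks on the near tabs. Next I'll fit the catch poses by matching tab blob centroids in both cameras.

```bash
cat > h.py <<'E'
from plant import ctrl
import cv2,numpy as np
from scipy.optimize import least_squares
M={n:{k:np.array(v,float) for k,v in ctrl.camera_model(n).items()} for n in("scene","top")}
def proj(n,X):
    m=M[n]; return cv2.projectPoints(np.atleast_2d(X).astype(float),cv2.Rodrigues(m["R"])[0],m["t"],m["intrinsics"],m["distortion"])[0][:,0]
def ray(n,uv,z):
    m=M[n]; p=cv2.undistortPoints(np.array([[uv]],float),m["intrinsics"],m["distortion"])[0,0]
    d=m["R"].T@np.array([*p,1]); C=-m["R"].T@m["t"]; return C+d*(z-C[2])/d[2]
E
cat > fit.py <<'E'
from h import *
def blobs(n,col,box):
    im=cv2.imread(f"pics/{n}0.png").astype(int); b,g,r=im[...,0],im[...,1],im[...,2]
    m=((r>1.7*b)&(r>1.7*g)&(r>50)) if col=="red" else ((b>1.5*r)&(b>1.2*g)&(b>50))
    u0,v0,u1,v1=box; k=np.zeros(m.shape,np.uint8); k[v0:v1,u0:u1]=m[v0:v1,u0:u1]
    c=cv2.connectedComponentsWithStats(k); o=[(s[4],tuple(q)) for s,q in zip(c[2][1:],c[3][1:]) if s[4]>8]
    return o
obs={}
for n,c,box in(("top","red",(300,255,325,300)),("top","blue",(300,210,325,250)),("scene","red",(315,195,345,235)),("scene","blue",(298,222,328,262))):
    o=blobs(n,c,box); print(n,c,[(a,np.round(q,1)) for a,q in o])
    obs[n,c]=sorted([q for _,q in sorted(o)[-2:]],key=lambda q:q[1])  # far tab first in top; near first in scene
def tab(cx,cy,yaw,sx,sy):
    P=np.array([[a,b,z] for a in(-.013,.013) for b in(-.005,.005) for z in(.130,.166)]); P[:,1]+=sy; P[:,0]+=sx
    R=np.array([[np.cos(yaw),-np.sin(yaw)],[np.sin(yaw),np.cos(yaw)]]); P[:,:2]=P[:,:2]@R.T+[cx,cy]; return P
def res(p,ns=("top","scene")):
    cx,cy,yaw=p; r=[]
    for n in ns:
        for c,off in(("red",.06),("blue",-.06)):
            f=[]
            for s in(-.023,.023):
                m=cv2.moments(cv2.convexHull(proj(n,tab(cx,cy,yaw,0,off+s)).astype(np.float32))); f.append((m["m10"]/m["m00"],m["m01"]/m["m00"]))
            if len(obs[n,c])<2: continue
            f.sort(key=lambda q:q[1]); r+=list((np.array(f)-np.array(obs[n,c])).ravel())
    return r
for ns in(("top",),("scene",),("top","scene")):
    s=least_squares(res,[.5,0,np.pi/2],args=(ns,),diff_step=1e-3,x_scale=[.1,.1,.1]); print(ns,s.x[:2],np.degrees(s.x[2]),np.round(s.fun,1))
cx,cy,w=s.x; ex=np.array([np.cos(w),np.sin(w)]); ey=np.array([-ex[1],ex[0]]); c=np.array([cx,cy])
print("red",c+.06*ey,"blue",c-.06*ey)
print("post",ray("top",(220+444/3.8,180+334/3.8),.170),ray("scene",(260+190/4.2,190+82/4.2),.170))
print("gate ends",ray("top",(220+441/3.8,180+97/3.8),.118),ray("top",(220+445/3.8,180+488/3.8),.118))
E
python3 fit.py
```

```text
top red [(np.int32(51), array([313., 269.])), (np.int32(49), array([313.2, 288.1]))]
top blue [(np.int32(56), array([313. , 220.1])), (np.int32(62), array([313. , 238.5]))]
scene red [(np.int32(17), array([333., 206.])), (np.int32(31), array([326.9, 215.1]))]
scene blue [(np.int32(124), array([312.2, 238.5]))]
('top',) [0.50632135 0.02095412] 90.90651982010259 [ 0.1 -0.2 -0.1 -0.1 -0.   0.2  0.   0.2]
('scene',) [0.48765844 0.01519743] 92.0783505470875 [ 0.1 -0.2 -0.   0.2]
('top', 'scene') [0.50377525 0.02030444] 91.4128153773847 [ 0.5  0.9  0.5  0.9 -0.1  1.2  0.1  1.2 -0.2  3.6 -0.5  4.1]
red [0.44379349 0.01882509] blue [0.56375701 0.02178378]
post [ 0.46902512 -0.03584257  0.17      ] [ 0.47789644 -0.03617501  0.17      ]
gate ends [ 0.63548398 -0.03472528  0.118     ] [ 0.3775305  -0.03870492  0.118     ]
```

```bash
sed -i 's/^def tab/obs["scene","red"]=[(333.3,210.2),(326.7,220.2)]; obs["scene","blue"]=[(315.5,236.9),(308.1,247.4)]\ndef tab/' fit.py; python3 fit.py | tail -6
python3 - <<'E'
from plant import ctrl; import cv2,numpy as np
a=cv2.resize(cv2.imread("pics/scene0.png")[200:265,285:350],None,fx=9,fy=9,interpolation=0)
cv2.imwrite("pics/sc2.png",cv2.convertScaleAbs(a,alpha=1.4))
E
```

```text
('scene',) [0.50729824 0.02240534] 90.99494779938867 [-0.1  0.3  0.  -0.1  0.  -0.3  0.   0.1]
('top', 'scene') [0.50649581 0.02151464] 90.96564336055587 [-0.1 -0.2 -0.3 -0.2 -0.3  0.1 -0.2  0.1 -0.2  0.1 -0.2 -0.3 -0.2 -0.6
 -0.2 -0.2]
red [0.44650433 0.02050347] blue [0.56648729 0.02252582]
post [ 0.46902512 -0.03584257  0.17      ] [ 0.47789644 -0.03617501  0.17      ]
gate ends [ 0.63548398 -0.03472528  0.118     ] [ 0.3775305  -0.03870492  0.118     ]
```

View pics/sc2.png

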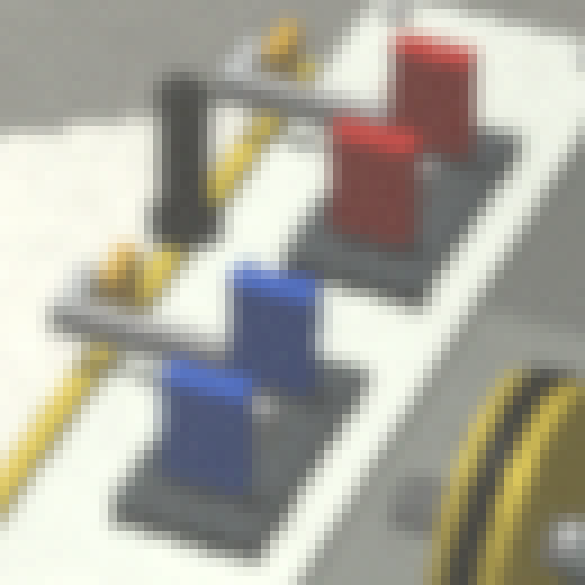

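Both cameras agree to about 1 mm: red (0.4465, 0.0205), blue (0.5665, 0.0225), yaw 91°. The post is near (0.473, −0.036), which matches the 57 mm offset, and the hinge is about (0.633, −0.034). Moving above red.

Request:
step_arm(
  rows=[
    [0,[9,32,2],[0,0,0.06]],
    [0,[18,64,4],[0,0,0.12]],
    [0,[28,96,4],[0,0,0.18]],
    [0,[37,128,4],[0,0,0.24]],
    [0,[47,160,4],[0,0,0.3]],
  ],
)

```text
clock: 0.52
tool_pos: [0.3064, -0.4615, 0.2301]
orientation: [180.0, -0.0, -140.1]
force: [0.1, 0.4, 0.2]
opening: 0.0869
gripper_force: 0.0
```

Request:
step_arm(
  rows=[
    [0,[9,32,0],[0,0,0.06]],
    [0,[18,64,0],[0,0,0.12]],
    [0,[28,96,0],[0,0,0.18]],
    [0,[37,128,0],[0,0,0.24]],
    [0,[47,160,0],[0,0,0.3]],
  ],
)

```text
clock: 0.93
tool_pos: [0.3534, -0.3014, 0.2304]
orientation: [180.0, 0.0, -122.9]
force: [1.0, 0.1, 0.7]
opening: 0.0878
gripper_force: 0.0
```

Request:
step_arm(
  rows=[
    [0,[9,32,0],[0,0,0.06]],
    [0,[18,64,0],[0,0,0.12]],
    [0,[28,96,0],[0,0,0.18]],
    [0,[37,128,0],[0,0,0.24]],
    [0,[47,160,0],[0,0,0.3]],
  ],
)

```text
clock: 1.35
tool_pos: [0.4003, -0.1415, 0.2306]
orientation: [-180.0, 0.0, -105.6]
force: [0.5, 0.1, 0.6]
opening: 0.0878
gripper_force: 0.0
```

Request:
step_arm(
  rows=[
    [0,[9,32,0],[0,0,0.06]],
    [0,[18,64,0],[0,0,0.12]],
    [0,[28,96,0],[0,0,0.18]],
    [0,[37,128,0],[0,0,0.24]],
    [0,[46,162,0],[0,0,0.294]],
  ],
)

```text
clock: 1.77
tool_pos: [0.4464, 0.0205, 0.2306]
orientation: [-180.0, 0.0, -88.8]
force: [1.4, -0.6, -0.4]
opening: 0.0878
gripper_force: 0.0
```

Request:
step_arm(
  rows=[
    [0,[0,0,-18],[0,0,0]],
    [0,[0,0,-36],[0,0,0]],
    [0,[0,0,-54],[0,0,0]],
    [0,[0,0,-72],[0,0,0]],
    [0,[0,0,-88],[0,0,0]],
  ],
)

```text
clock: 2.18
tool_pos: [0.446, 0.019, 0.1413]
orientation: [180.0, -0.0, -89.0]
force: [0.1, -0.6, -0.5]
opening: 0.0879
gripper_force: 0.0
```

Run:
```python
from plant import ctrl; import cv2
a=ctrl.snapshot("scene")[130:280,230:400,::-1]
cv2.imwrite("pics/d1.png",cv2.convertScaleAbs(cv2.resize(a,None,fx=4,fy=4,interpolation=2),alpha=1.4))
```

```text
(no output)
```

View pics/d1.png

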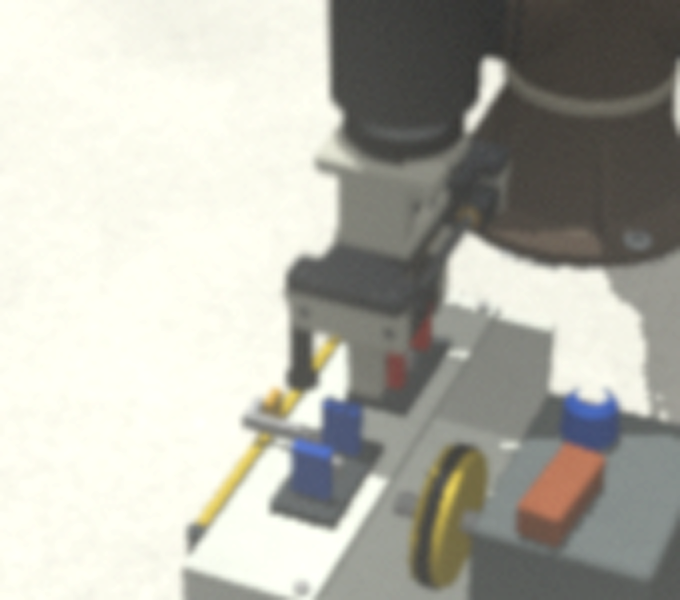

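The picture shows the gripper straddling the red tabs (about (395,370) and (423,333)), with the post and blue catch clear. Squeezing red.

Request:
step_arm(
  rows=[
    [0.2,[0,0,0],[0,0,0]],
    [0.35,[0,0,0],[0,0,0]],
    [0.5,[0,0,0],[0,0,0]],
    [0.65,[0,0,0],[0,0,0]],
    [0.65,[0,0,0],[0,0,0]],
  ],
)

```text
clock: 2.65
tool_pos: [0.4471, 0.0191, 0.1434]
orientation: [-179.9, 0.0, -89.0]
force: [0.6, 0.2, 0.5]
opening: 0.0595
gripper_force: 0.0
```

Request:
step_arm(
  rows=[
    [0.65,[0,0,0],[0,0,0]],
    [0.65,[0,0,0],[0,0,0]],
    [0.65,[0,0,0],[0,0,0]],
    [0.65,[0,0,0],[0,0,0]],
    [0.65,[0,0,0],[0,0,0]],
  ],
)

```text
clock: 3.07
tool_pos: [0.4453, 0.0187, 0.1427]
orientation: [179.9, -0.0, -89.0]
force: [-8.8, 2.5, 9.1]
opening: 0.0351
gripper_force: 30.0
```

Red is fully squeezed (opening 35 mm). Open, lift and move to blue.

Request:
step_arm(
  rows=[
    [0,[0,0,0],[0,0,0]],
    [0,[0,0,0],[0,0,0]],
    [0,[0,0,0],[0,0,0]],
    [0,[0,0,0],[0,0,0]],
    [0,[0,0,0],[0,0,0]],
  ],
)

```text
clock: 3.48
tool_pos: [0.4469, 0.019, 0.1426]
orientation: [-180.0, 0.0, -89.0]
force: [0.4, -0.1, -0.2]
opening: 0.0632
gripper_force: 0.0
```

Request:
step_arm(
  rows=[
    [0,[0,0,0],[0,0,0]],
    [0,[0,0,0],[0,0,0]],
    [0,[0,0,20],[0,0,0]],
    [0,[0,0,40],[0,0,0]],
    [0,[0,0,60],[0,0,0]],
  ],
)

```text
clock: 3.9
tool_pos: [0.4464, 0.0188, 0.2031]
orientation: [180.0, -0.0, -89.0]
force: [1.2, -0.3, -0.7]
opening: 0.0871
gripper_force: 0.0
```

Request:
step_arm(
  rows=[
    [0,[24,0,0],[0,0,0]],
    [0,[48,1,0],[0,0,0]],
    [0,[72,2,0],[0,0,0]],
    [0,[96,3,0],[0,0,0]],
    [0,[119,3,0],[0,0,0]],
  ],
)

```text
clock: 4.32
tool_pos: [0.5669, 0.022, 0.2025]
orientation: [-180.0, 0.0, -89.0]
force: [-0.2, -1.1, 0.6]
opening: 0.0878
gripper_force: 0.0
```

Run:
```python
from plant import ctrl; import cv2
print(ctrl.get_obs()["tool_pos"])
a=ctrl.snapshot("scene")[170:280,250:370,::-1]
cv2.imwrite("pics/d2.png",cv2.convertScaleAbs(cv2.resize(a,None,fx=5,fy=5,interpolation=2),alpha=1.4))
```

```text
[0.56689774 0.02198923 0.20248537]
```

View pics/d2.png

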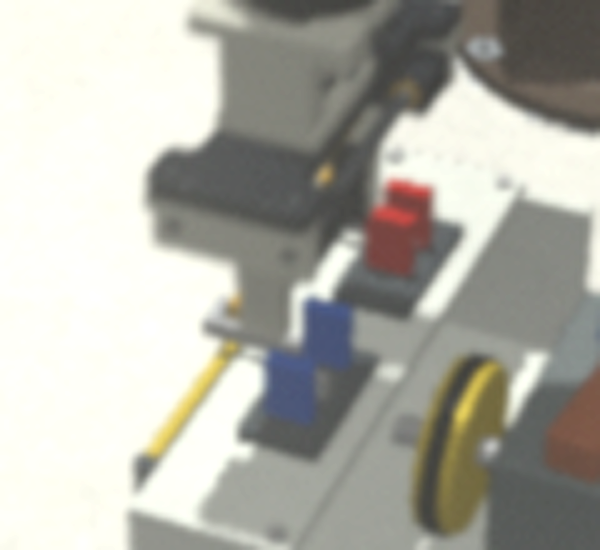

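The picture shows the red tabs together at (400,235), squeezed. The blue tabs at (290,385) and (330,335) are still open, under the gripper. Lowering and squeezing blue.

Request:
step_arm(
  rows=[
    [0,[0,0,-15],[0,0,0]],
    [0,[0,0,-30],[0,0,0]],
    [0,[0,0,-45],[0,0,0]],
    [0,[0,0,-60],[0,0,0]],
    [0,[0,0,-60],[0,0,0]],
  ],
)

```text
clock: 4.78
tool_pos: [0.5636, 0.0215, 0.1395]
orientation: [179.7, -0.1, -89.0]
force: [-0.6, -0.5, -0.2]
opening: 0.0874
gripper_force: 0.0
```

Request:
step_arm(
  rows=[
    [0.2,[0,0,0],[0,0,0]],
    [0.35,[0,0,0],[0,0,0]],
    [0.5,[0,0,0],[0,0,0]],
    [0.65,[0,0,0],[0,0,0]],
    [0.65,[0,0,0],[0,0,0]],
  ],
)

```text
clock: 5.2
tool_pos: [0.566, 0.0221, 0.1434]
orientation: [-179.9, 0.0, -89.0]
force: [0.1, 0.3, -0.4]
opening: 0.0597
gripper_force: 0.0
```

Request:
step_arm(
  rows=[
    [0.65,[0,0,0],[0,0,0]],
    [0.65,[0,0,0],[0,0,0]],
    [0.65,[0,0,0],[0,0,0]],
    [0.65,[0,0,0],[0,0,0]],
    [0.65,[0,0,0],[0,0,0]],
  ],
)

```text
clock: 5.62
tool_pos: [0.5653, 0.0219, 0.143]
orientation: [180.0, -0.0, -89.0]
force: [-4.8, 1.9, 5.9]
opening: 0.035
gripper_force: 30.0
```

Request:
step_arm(
  rows=[
    [0,[0,0,0],[0,0,0]],
    [0,[0,0,0],[0,0,0]],
    [0,[0,0,0],[0,0,0]],
    [0,[0,0,0],[0,0,0]],
    [0,[0,0,0],[0,0,0]],
  ],
)

```text
clock: 6.03
tool_pos: [0.5657, 0.0219, 0.1424]
orientation: [-180.0, -0.0, -89.0]
force: [-0.3, 0.8, 0.1]
opening: 0.0628
gripper_force: 0.0
```

Request:
step_arm(
  rows=[
    [0,[0,0,0],[0,0,0]],
    [0,[0,0,0],[0,0,0]],
    [0,[0,0,20],[0,0,0]],
    [0,[0,0,40],[0,0,0]],
    [0,[0,0,70],[0,0,0]],
  ],
)

```text
clock: 6.45
tool_pos: [0.5643, 0.0217, 0.2113]
orientation: [179.8, -0.0, -89.0]
force: [0.6, 0.3, -0.3]
opening: 0.087
gripper_force: 0.0
```

Both catches are squeezed. I'll refine the post position from the first pictures with a cylinder fit.

```bash
cat > post.py <<'E'
from h import *
for n,(u0,v0,u1,v1) in (("top",(331,261,344,276)),("scene",(300,205,311,228))):
    g=cv2.imread(f"pics/{n}0.png")[v0:v1,u0:u1].max(axis=2); k=((g<75)).astype(np.uint8)
    L=cv2.connectedComponentsWithStats(k); i=1+np.argmax(L[2][1:,4]); o=L[3][i]+[u0,v0]; print(n,L[2][i],o)
    a=np.linspace(0,6.28,24); 
    def f(p):
        P=[[p[0]+.008*np.cos(t),p[1]+.008*np.sin(t),z] for t in a for z in(.124,.17)]+[[p[0]+.011*np.cos(t),p[1]+.011*np.sin(t),z] for t in a for z in(.118,.124)]
        q=proj(n,np.array(P)); m=[cv2.moments(cv2.convexHull(x.astype(np.float32))) for x in(q,)][0]
        return np.array([m["m10"],m["m01"]])/m["m00"]-o
    print(least_squares(f,[.473,-.036],diff_step=1e-3).x)
E
python3 post.py
```

```text
top [ 2  3  8  9 57] [336.57894737 267.8245614 ]
[ 0.4748617  -0.03635608]
scene [ 3  4  6 18 71] [305.12676056 218.02816901]
[ 0.47720541 -0.03708787]
```

Request:
step_arm(
  rows=[
    [0,[-18,-12,0],[0,0,0]],
    [0,[-36,-24,0],[0,0,0]],
    [0,[-54,-36,0],[0,0,0]],
    [0,[-72,-48,0],[0,0,0]],
    [0,[-89,-58,0],[0,0,0]],
  ],
)

```text
clock: 6.87
tool_pos: [0.4755, -0.0367, 0.2126]
orientation: [-180.0, 0.0, -89.0]
force: [0.4, -0.1, 0.9]
opening: 0.0877
gripper_force: 0.0
```

Request:
step_arm(
  rows=[
    [0,[0,0,-15],[0,0,0]],
    [0,[0,0,-30],[0,0,0]],
    [0,[0,0,-45],[0,0,0]],
    [0,[0,0,-60],[0,0,0]],
    [0,[0,0,-67],[0,0,0]],
  ],
)

```text
clock: 7.28
tool_pos: [0.4756, -0.0363, 0.144]
orientation: [179.9, -0.0, -89.0]
force: [0.2, -0.8, -1.0]
opening: 0.0876
gripper_force: 0.0
```

Request:
step_arm(
  rows=[
    [0.2,[0,0,0],[0,0,0]],
    [0.4,[0,0,0],[0,0,0]],
    [0.6,[0,0,0],[0,0,0]],
    [0.7,[0,0,0],[0,0,0]],
    [0.7,[0,0,0],[0,0,0]],
  ],
)

```text
clock: 7.7
tool_pos: [0.4771, -0.0359, 0.1463]
orientation: [-179.9, 0.0, -89.0]
force: [-0.1, 0.2, -0.1]
opening: 0.0602
gripper_force: 0.0
```

Request:
step_arm(
  rows=[
    [0.75,[0,0,0],[0,0,0]],
    [0.75,[0,0,0],[0,0,0]],
    [0.75,[0,0,0],[0,0,0]],
    [0.75,[0,0,0],[0,0,0]],
    [0.75,[0,0,0],[0,0,0]],
  ],
)

```text
clock: 8.12
tool_pos: [0.4766, -0.0361, 0.1456]
orientation: [-180.0, -0.0, -89.0]
force: [0.9, 0.2, 0.4]
opening: 0.0268
gripper_force: 0.0
```

Run:
```python
from plant import ctrl; import cv2
print(ctrl.get_obs()["tool_pos"])
a=ctrl.snapshot("scene")[170:280,250:370,::-1]
cv2.imwrite("pics/d3.png",cv2.convertScaleAbs(cv2.resize(a,None,fx=5,fy=5,interpolation=2),alpha=1.4))
```

```text
[ 0.47658966 -0.03606555  0.145593  ]
```

View pics/d3.png

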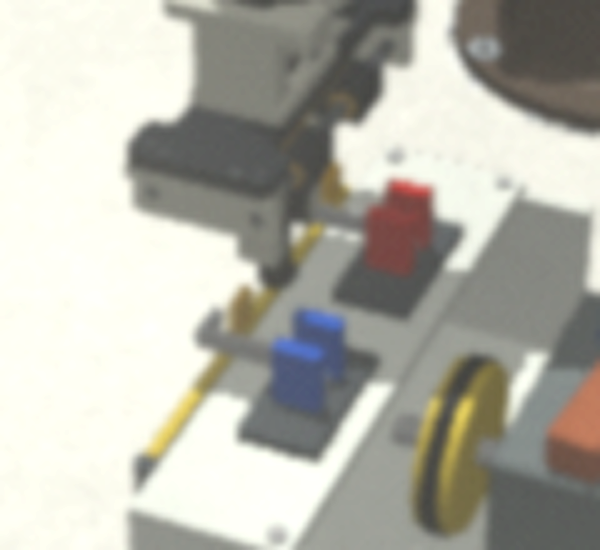

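The picture shows the fingers round the post, with its foot at (278,275). Both catches are squeezed and the hooks are clear of the ears. Gripping, and working out the arc.

Request:
step_arm(
  rows=[
    [0.9,[0,0,0],[0,0,0]],
    [0.9,[0,0,0],[0,0,0]],
    [0.9,[0,0,0],[0,0,0]],
    [0.9,[0,0,0],[0,0,0]],
    [0.9,[0,0,0],[0,0,0]],
  ],
)

```text
clock: 8.58
tool_pos: [0.4764, -0.0361, 0.1455]
orientation: [180.0, -0.0, -89.0]
force: [-1.8, 0.1, 1.7]
opening: 0.0149
gripper_force: 30.0
```

Run:
```python
import numpy as np
p=lambda d:160*np.array([np.cos(np.radians(181+d)),np.sin(np.radians(181+d))])
for c in range(4): print([np.round(p(20*c+4*k)-p(20*c)).astype(int).tolist() for k in range(1,6)])
```

```text
[[1, -11], [2, -22], [4, -33], [7, -44], [11, -55]]
[[4, -10], [9, -20], [15, -30], [22, -39], [29, -48]]
[[8, -8], [16, -16], [24, -23], [34, -29], [43, -35]]
[[10, -5], [20, -9], [31, -13], [42, -16], [53, -18]]
```

Gripped (15 mm opening, 30 N, well centred). Swinging.

Request:
step_arm(
  rows=[
    [0.9,[1,-11,0],[0,0,0]],
    [0.9,[2,-22,0],[0,0,0]],
    [0.9,[4,-33,0],[0,0,0]],
    [0.9,[7,-44,0],[0,0,0]],
    [0.9,[11,-55,0],[0,0,0]],
  ],
)

```text
clock: 9.0
tool_pos: [0.4877, -0.0921, 0.1455]
orientation: [-180.0, 0.0, -89.0]
force: [-0.9, 0.8, 0.7]
opening: 0.0156
gripper_force: 30.0
```

Request:
step_arm(
  rows=[
    [0.9,[4,-10,0],[0,0,0]],
    [0.9,[9,-20,0],[0,0,0]],
    [0.9,[15,-30,0],[0,0,0]],
    [0.9,[22,-39,0],[0,0,0]],
    [0.9,[29,-48,0],[0,0,0]],
  ],
)

```text
clock: 9.42
tool_pos: [0.5167, -0.1396, 0.1455]
orientation: [179.9, 0.1, -89.0]
force: [-3.5, 10.0, 5.0]
opening: 0.0155
gripper_force: 30.0
```

Request:
step_arm(
  rows=[
    [0.9,[8,-8,0],[0,0,0]],
    [0.9,[16,-16,0],[0,0,0]],
    [0.9,[24,-23,0],[0,0,0]],
    [0.9,[34,-29,0],[0,0,0]],
    [0.9,[43,-35,0],[0,0,0]],
  ],
)

```text
clock: 9.83
tool_pos: [0.561, -0.1745, 0.1456]
orientation: [-180.0, 0.0, -89.0]
force: [1.3, 7.6, 1.3]
opening: 0.0152
gripper_force: 30.0
```

Request:
step_arm(
  rows=[
    [0.9,[10,-5,0],[0,0,0]],
    [0.9,[20,-9,0],[0,0,0]],
    [0.9,[31,-13,0],[0,0,0]],
    [0.9,[42,-16,0],[0,0,0]],
    [0.9,[53,-18,0],[0,0,0]],
  ],
)

```text
clock: 10.25
tool_pos: [0.6137, -0.1918, 0.1455]
orientation: [180.0, 0.1, -89.0]
force: [-2.2, 8.7, 4.9]
opening: 0.0149
gripper_force: 30.0
```

Request:
step_arm(
  rows=[
    [0.9,[0,0,0],[0,0,0]],
    [0.9,[0,0,0],[0,0,0]],
    [0.9,[0,0,0],[0,0,0]],
    [0.9,[0,0,0],[0,0,0]],
    [0.9,[0,0,0],[0,0,0]],
  ],
)

```text
clock: 10.67
tool_pos: [0.6132, -0.1916, 0.1456]
orientation: [180.0, 0.0, -88.9]
force: [-0.6, 6.7, 3.0]
opening: 0.0153
gripper_force: 30.0
```

Run:
```python
from plant import ctrl; import cv2
o=ctrl.get_obs(); print(o["tool_pos"],o["force"],o["qvel"])
a=ctrl.snapshot("scene")[130:320,170:420,::-1]
b=ctrl.snapshot("top")[170:340,220:420,::-1]
f=lambda x:cv2.resize(cv2.convertScaleAbs(x,alpha=1.4),(400,int(400*x.shape[0]/x.shape[1])),interpolation=2)
a,b=f(a),f(b); h=min(len(a),len(b)); cv2.imwrite("pics/e.png",cv2.hconcat([a[:h],b[:h]]))
```

```text
[ 0.61316694 -0.19159088  0.14555202] [-0.64291936  6.71109939  2.97133426] [ 0.06002541 -0.00530193 -0.02022934  0.01317285  0.10617775  0.01974219]
```

View pics/e.png

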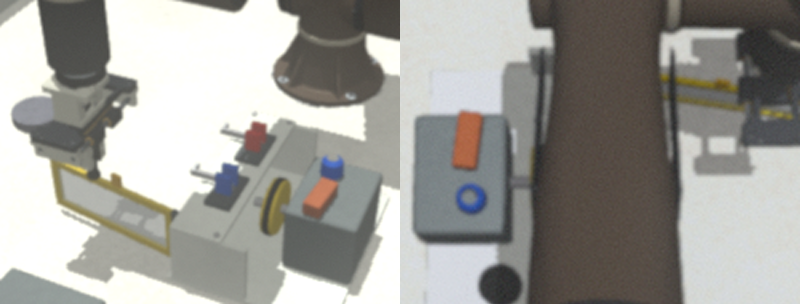

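The picture shows the gate standing out at about 80°. The fingers hold the post at (93,170), both catches are squeezed, and the lump and bar are in place. The tool position gives about 1.4 rad.

```bash
python3 -c "
from plant import ctrl; print(ctrl.close_job())"
```

```text
the job is handed in; nothing more can be done
None
```

I squeezed the red catch fully and then the blue one, swung the gate by its post to about 80° (1.4 rad), and handed the job in at about 10.8 s still gripping the post; the hand-in returned no verdict.

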